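# Nest two bamboo trays on the sprung hook

## Task

Hang the two bamboo trays from the rack on the steel hook by their handle slots without forcing them against it, the large one first and then the small one nested inside it, both with their rims towards the hook's tip. Press each one back along the bar until the sprung pad clearly gives, hold it there briefly, but gently enough never to push the pad near the end of its travel, and ease off before you let go. Leave them hanging straight and closed up together with no gap, and leave the other things on the shelf where they stand.

Things in the scene. Friction and masses are not known exactly. Their poses are not given: they have to be found in the camera images.
- stand: Fixed steel hook stand. Origin on the shelf, z up. A level flat bar, 10 wide (y), 8 high, top face at z = 170 mm, runs along the stand's x axis from the post (front face x = +52, top z = 184) to its free end at x = -118. A black collar (does not move) is clamped on it at an unmeasured, varying place, with a sprung pad in front of it. Free pad face: between x = -52 and -18 mm; feel for it.
- hook_tip (a point): Top of the hook's upturned tip at the free end of the bar: stand x = -114, y = 0, z = 180 mm. The tip is 8 wide, 8 thick (x -118 to -110) and stands 10 mm above the bar's top. It points towards the robot.
- pad (a joint): Compression (m) of the sprung rubber pad (44 wide, 30 high, centred on the bar, z 151 to 181) along the stand's +x; 0 = free, 0.011 = end of travel. Yields at 3 N, then 1.5 N per mm: 6 N at 2 mm, 10.5 N at 5 mm. Press 2 to 6 mm for half a second. It can throw the trays forward if they are let go while it is compressed.
- large_tray: Large bamboo tray, 110 g, in one rack bay. Origin: lower edge, mid-width, on the flat back face; z up, x out of the back. Board 10 thick (x -10 to 0), 110 wide, 86 high; rim 14 deep (x -24 to -10), 8 thick, on sides and bottom only. Handle 44 wide up to z = 156 with a through slot 14 wide, z 86 to 114. Grip across its thickness from above, fingertips above z = 132 to clear the pad.
- small_tray: Small bamboo tray, 80 g, in the other bay. Same frame, board thickness 10; 80 wide, 70 high, rim 8 deep (x -18 to -10). Handle 44 wide up to z = 172, slot 14 wide, z 70 to 98. Nested, its back lies on the large board inside the rim: origin 10 mm in front (-x) of and 16 above the large one's. Grip with fingertips above z = 142 to clear the large handle.
- large_slot (a point): Middle of the top edge of the large tray's slot: tray x = -5, y = 0, z = 114 mm. Hanging, this edge rests on the top of the bar.
- rack: Fixed bamboo rack holding the trays upright. Origin on the shelf, centre; 60 (x) by 244 (y), floor 8 thick; front and back walls, 12 thick, rise to z = 38 and leave a 36 mm groove. Bay centres at y = +61 and y = -61 mm; which tray stands in which bay varies.
- glass_jar: Glass jar, 60 across, 75 high, on the bamboo tiers at the left end. Origin at the underside centre. Leave alone.
- dispenser: White pump dispenser, 68 across, 166 high, at the right end. Origin at the underside centre. Leave alone.
- tumbler: White tumbler, 68 across, 85 high. Origin at the underside centre. Leave alone.
- cream_pot: Amber cream pot, 54 across, 42 high. Origin at the underside centre. Leave alone.
- nail_brush: Nail brush, 80 x 34 x 28. Origin at the underside centre. Leave alone.
- lotion: White lotion bottle, 48 across, 130 high. Origin at the underside centre. Leave alone.

How it is judged (in metres and radians):
On the way, in this order (a step that is already met when the one before it is completed fails the run):
1. The large tray hangs on the bar behind the tip, straight, and is pressed back so that the pad is compressed by more than 1.2 mm, for 0.25 s (x of large_slot in the frame of stand between -0.1 and -0.01 m and y of large_slot in the frame of stand between -0.006 and 0.006 m and z of large_slot in the frame of stand between 0.166 and 0.175 m and angle between the x axis of large_tray and the x axis of stand, either way round below 0.15 rad and angle between large_tray's own z axis and vertical below 0.15 rad and value of joint pad above 0.0012 m), for 0.25 s.
2. The small tray lies nested on the large one's board and is pressed back so that the pad is again compressed by more than 1.2 mm, for 0.25 s (all of step 1 and x of small_tray in the frame of large_tray between -0.0125 and -0.008 m and y of small_tray in the frame of large_tray between -0.007 and 0.007 m and z of small_tray in the frame of large_tray between 0.011 and 0.021 m and angle between the x axis of small_tray and the x axis of large_tray, either way round below 0.12 rad and angle between small_tray's own z axis and vertical below 0.15 rad), for 0.25 s.
At the end, for the whole second after the job is handed in: Both trays hang still on the bar behind the tip, straight and upright within 0.15 rad: large slot top within 6 mm sideways, -4 to +5 mm in height, of the bar top; small tray within 2.5 mm of the large board (7 mm sideways, 5 mm in height of its nest); pad under 1 mm (x of large_slot in the frame of stand between -0.1 and -0.01 m and y of large_slot in the frame of stand between -0.006 and 0.006 m and z of large_slot in the frame of stand between 0.166 and 0.175 m and angle between the x axis of large_tray and the x axis of stand, either way round below 0.15 rad and angle between each of large_tray, small_tray's own z axis and vertical below 0.15 rad and x of small_tray in the frame of large_tray between -0.0125 and -0.008 m and y of small_tray in the frame of large_tray between -0.007 and 0.007 m and z of small_tray in the frame of large_tray between 0.011 and 0.021 m and angle between the x axis of small_tray and the x axis of large_tray, either way round below 0.12 rad and value of joint pad below 0.001 m and linear speed of each of large_tray, small_tray below 0.04 m/s); the robot touches nothing.
It fails at once if the pad is pushed in by more than 8 mm (15 N), near the end of its travel (value of joint pad above 0.008 m).
It fails at once if a tray is forced against the steel hook with more than 30 N (contact force between any of large_tray, small_tray and stand above 30 N).
It fails at once if another thing on the shelf is moved by more than 20 mm (distance of any of glass_jar, dispenser, tumbler, cream_pot, nail_brush, lotion from where it was at the start of the episode above 0.02 m).
It also fails if it takes over 72 s, if anything falls off the work surface, if the arm or the gripper's body presses on something with over 40 N, if the wrist force passes 120 N, or if a joint passes its speed limit or range.

## Robot

A 7-joint arm with a two-finger parallel gripper is mounted at the origin on the work surface. World frame = base frame: x ahead of the robot, y to its left, z up, the work surface at z = 0. Lengths are in m, angles in degrees, forces in N, time in s.
With the tool pointing down it reaches from about 0.35 to 0.775 m from the base axis. Payload 3.1 kg.
Tool frame: the origin (TCP) lies on the centre line of the jaws, within the pads' length; the fingertips stand 17 mm ahead of it and the grasp point (between the pads) lies 2 mm behind it (robot.tip_reach is the distance from the TCP to the fingertips, in m); z points along the fingers, y is the line along which they close (so a half turn about z gives the same grasp; the last joint's range is limited). The gripper opens to 85 mm and grips with 20 to 120 N. Pads are 22 mm wide; open, the fingers measure 114 mm over their backs; the gripper's body (76 mm by 85 mm) begins 54 mm behind the grasp point. The pads swing forward as they close: fully open they stand 13 mm farther back than shut.
Start: joints at [68.428, 17.813, 0.802, 86.603, -0.252, 75.585, -1.558], TCP at [0.181, -0.519, 0.248] pointing down, gripper open.
Joint ranges: [-154.91, 154.91], [-16.99, 109.72], [-72.82, 74.43], [7.12, 147.25], [-82.49, 262.49], [11.32, 116.49], [-174.64, 174.64]. Speed limits (degrees/s): [159.86, 159.86, 180, 180, 180, 180, 180].

## Interface

Orientations are given as [roll, pitch, yaw] about the fixed x, y, z axes, in that order (R = Rz(yaw) Ry(pitch) Rx(roll)).
In Python, from station import robot, fingers, vision, workorder, recognise gives the robot as it stands. Calls block until the motion is done:
- robot.move_to(position, orientation): joint-space move of the TCP to a pose.
- robot.line_to(position, orientation=None, velocity=0.15, f_stop=None): straight line of the TCP; orientation=None keeps the orientation; velocity is the mean speed in m/s. With f_stop (N) it stops when the force on the tool has changed by that much, and returns True; else False.
- robot.move_j(angles): joint-space move.
- fingers.gripper_to(opening, force=None): opening from 0.0 (shut) to 1.0 (fully open); force is the grip in N (None keeps the last); returns when the fingers have stopped.
- robot.pause(seconds).
- robot.inverse_kinematics(position, orientation): joint angles nearest the present ones, or None.
- vision.grab_frame(name): name is "side" or "top"; returns the picture (384x512x3 uint8, red, green, blue); there is no depth.
- vision.calibration(name): a dict with "mtx" (3x3 intrinsics, pixels), "k1" (the pictures are not rectified: a ray, as slopes to the right and down, at radius r is drawn at 1 + k1 r^2 times it, then the intrinsics apply), "extrinsics" (4x4, takes a point from world to camera coordinates). Camera axes: x right, y up, looking along -z (the intrinsics and any distortion apply to the point x, -y, -z); pixel columns grow to the right and rows downward; lengths in m; the calibration is good to about 2 mm. A picture is of the moment at which its call begins. calibration takes no time and is no camera call.
A pose or a line that the arm cannot do raises robot.PlanningError and nothing moves.
- workorder.close_job(): hands the job in; it is judged then, once.
Trained networks look in the newest picture that a camera, given by its name, has taken for a name from the list of things; names that differ only in an ending like _2 or _b are one class to them, and where a whole thing is asked for, a point or a joint stands for the part that bears it (a point fixed in the world has none). Each returns a list of dicts, best first, with "p" (0 to 1); they miss things now and then, are a little off and sometimes report something else, mostly with a low value. They report only what shows in the picture. A call takes as long as a camera call.
- recognise(label, camera): "rect" ([centre column, centre row, width, height] in pixels, round what is visible of it).
Readings, each from a call of its own:
- robot.current_time_s(): time.
- robot.current_joint_positions(): joint angles.
- robot.current_dq(): joint speeds.
- robot.current_joint_torque(): joint torques, N m.
- robot.current_tool_pos(): TCP position.
- robot.current_eef_rot(): TCP orientation.
- robot.current_contact_force(): force on the tool from outside, world axes, zero at the start.
- robot.current_torque(): the same for the moment, N m.
- robot.current_finger_gap(): opening from 0.0 (shut) to 1.0 (fully open).
- robot.current_gripper_force(): force on a finger pad.
Only numpy, scipy, OpenCV 4.12 (cv2) and the standard library are available. Lean on these libraries where they do the work, as an engineer would, in place of code of your own. Each camera call takes 0.05 s, during which the arm holds its last target. There are 200 camera calls.

## Working session

There is one attempt and no reset: what is moved stays moved. The work goes in short steps, each a Python script; the robot and the scene stay as the last script left them, time stands still between calls to the robot, and variables do not carry over. Pictures are saved under pics/ and viewed, at most 10 in all, crops included, and the job is handed in when it is done.

```bash
ls; mkdir -p pics; cat > look.py <<'E'
from station import robot, fingers, vision, workorder, recognise
import numpy as np, cv2
E
python3 - <<'E'
from look import *
for c in ("side","top"):
    im=vision.grab_frame(c); cv2.imwrite(f"pics/a_{c}.png",im[:,:,::-1])
    k=vision.calibration(c); print(c,k["mtx"].tolist(),k["k1"],np.round(k["extrinsics"],4).tolist())
    for n in "stand large_tray small_tray rack hook_tip pad large_slot lotion tumbler dispenser glass_jar cream_pot nail_brush".split():
        try: print(n,[(round(d["p"],2),np.round(d["rect"],1).tolist()) for d in recognise(n,c)[:3]])
        except Exception as e: print(n,e)
print(robot.current_time_s(), robot.current_eef_rot())
E
```

```text
pics
side [[492.09066811318326, 0.0, 249.96179766418797], [0.0, 492.09066811318326, 191.97152407013036], [0.0, 0.0, 1.0]] -0.06231974326163307 [[-0.887, -0.4617, 0.0073, 0.5264], [0.284, -0.5332, 0.7969, -0.2301], [-0.364, 0.7089, 0.6041, -1.4091], [0.0, 0.0, 0.0, 1.0]]
stand [(0.75, [269.1, 164.4, 67.7, 51.7]), (0.7, [314.1, 220.5, 20.7, 20.4]), (0.6, [275.8, 129.8, 16.2, 26.5])]
large_tray [(0.78, [247.9, 226.4, 20.7, 54.1]), (0.62, [274.3, 146.6, 7.6, 11.0]), (0.44, [312.0, 131.7, 22.8, 39.0])]
small_tray [(0.81, [236.9, 246.7, 15.4, 59.6])]
rack [(0.89, [242.4, 255.8, 41.2, 60.9]), (0.55, [266.4, 164.8, 69.6, 53.6])]
hook_tip [(0.86, [269.6, 163.2, 66.8, 52.7])]
pad []
large_slot []
lotion [(0.79, [275.0, 130.0, 16.0, 29.4])]
tumbler [(0.86, [211.5, 186.6, 17.6, 35.2])]
dispenser [(0.65, [312.5, 131.1, 19.8, 40.1])]
glass_jar [(0.64, [155.6, 297.0, 31.2, 39.3])]
cream_pot [(0.58, [316.2, 222.2, 20.5, 20.3])]
nail_brush [(0.67, [343.9, 177.2, 21.1, 16.3])]
top [[358.2081244557663, 0.0, 256.9981979340241], [0.0, 358.2081244557663, 192.2974092438862], [0.0, 0.0, 1.0]] 0.013304064304689785 [[-0.0179, -0.9996, -0.02, 0.069], [0.9977, -0.0192, 0.0646, -0.5729], [-0.0649, -0.0188, 0.9977, -1.1747], [0.0, 0.0, 0.0, 1.0]]
stand [(0.9, [322.1, 180.9, 36.1, 63.7])]
large_tray [(0.83, [232.2, 206.6, 39.7, 17.4])]
small_tray [(0.56, [288.6, 253.8, 15.1, 16.6]), (0.54, [195.9, 214.7, 29.9, 10.8])]
rack [(0.73, [214.4, 212.7, 75.2, 36.5])]
hook_tip [(0.8, [320.6, 182.5, 41.0, 65.4])]
pad [(0.58, [331.9, 178.6, 14.1, 6.5])]
large_slot [(0.61, [232.2, 206.2, 33.3, 19.5])]
lotion [(0.9, [397.9, 155.9, 19.8, 18.2])]
tumbler [(0.89, [275.8, 141.4, 23.9, 27.3])]
dispenser [(0.88, [426.4, 188.4, 40.9, 27.1])]
glass_jar [(0.84, [77.8, 205.6, 33.0, 24.3])]
cream_pot [(0.71, [289.7, 253.6, 13.6, 11.3])]
nail_brush [(0.82, [373.6, 248.8, 8.9, 26.2])]
1.4 [1.79996515e+02 2.96228856e-03 1.91858802e+01]
```

```bash
python3 - <<'E'
import cv2
a=cv2.imread("pics/a_top.png")[130:280,170:370]; cv2.imwrite("pics/b_top.png",cv2.resize(a,None,fx=4,fy=4,interpolation=cv2.INTER_CUBIC))
a=cv2.imread("pics/a_side.png")[120:300,190:350]; cv2.imwrite("pics/b_side.png",cv2.resize(a,None,fx=3.3333,fy=3.3333,interpolation=cv2.INTER_CUBIC))
E
```

```text
(no output)
```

View pics/b_top.png

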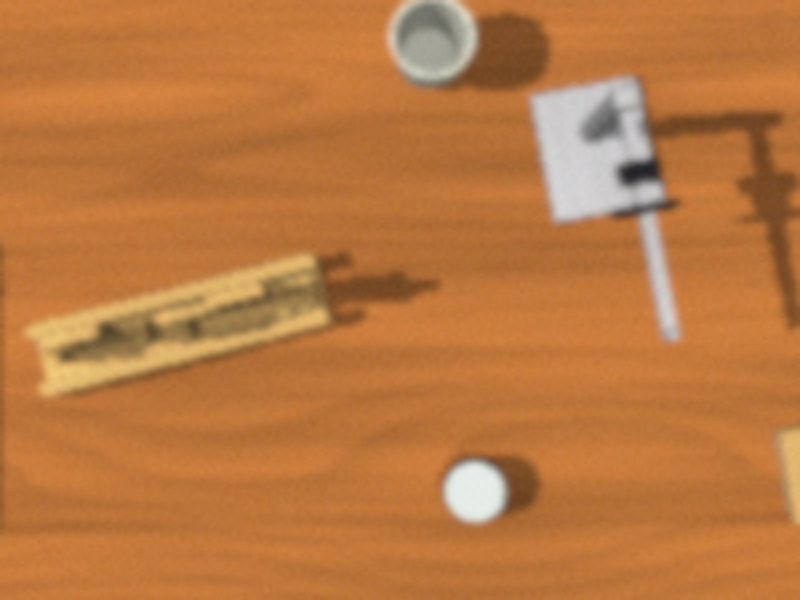

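View pics/b_side.png

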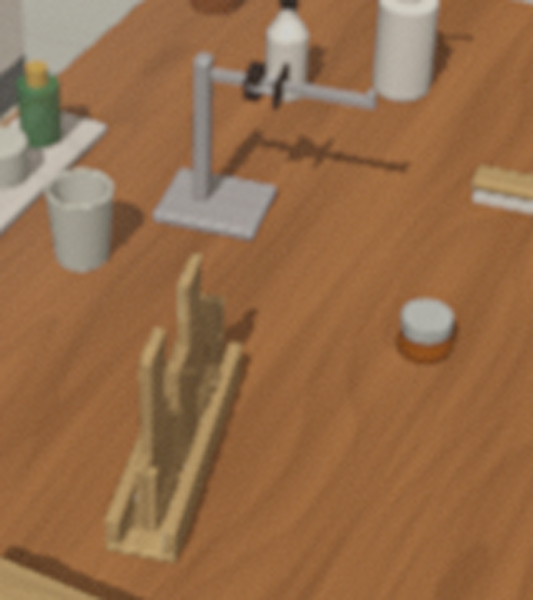

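Top crop: the stand's bar runs from about (632,85) to its tip at (671,335). The rack spans (28,325) to (330,322), and the large tray appears to be in the right (-y) bay. Side crop: the hook tip is near (372,95), the trays stand upright and their rims seem to face the robot. I'll check this by overlaying wireframes.

```bash
cat >> look.py <<'E'
CAL={c:vision.calibration(c) for c in("side","top")}
def proj(P,c):
    k=CAL[c];P=np.atleast_2d(P);q=P@k["extrinsics"][:3,:3].T+k["extrinsics"][:3,3]
    s=np.c_[q[:,0],-q[:,1]]/-q[:,2:]; s=s*(1+k["k1"]*(s**2).sum(1,keepdims=True))
    return s@k["mtx"][:2,:2].T+k["mtx"][:2,2]
def ray(uv,c):
    k=CAL[c];M=k["mtx"];d=(np.array(uv,float)-M[:2,2])/np.array([M[0,0],M[1,1]]);s=d.copy()
    for _ in range(8): s=d/(1+k["k1"]*(s@s))
    E=k["extrinsics"];R=E[:3,:3];return -R.T@E[:3,3],R.T@np.array([s[0],-s[1],-1.])
def atz(uv,c,z):
    o,d=ray(uv,c);return o+d*(z-o[2])/d[2]
def tri(a,b):
    (o1,d1),(o2,d2)=ray(a,"top"),ray(b,"side")
    t=np.linalg.lstsq(np.c_[d1,-d2],o2-o1,rcond=None)[0];p,q=o1+t[0]*d1,o2+t[1]*d2
    return (p+q)/2,np.linalg.norm(p-q)
def Rz(a): a=np.radians(a);return np.array([[np.cos(a),-np.sin(a),0],[np.sin(a),np.cos(a),0],[0,0,1]])
def box(x0,x1,y0,y1,z0,z1):
    v=np.array([[x,y,z] for x in(x0,x1) for y in(y0,y1) for z in(z0,z1)],float)/1000
    return [(v[i],v[j]) for i in range(8) for j in range(i) if bin(i^j).count("1")==1]
STAND=box(-118,52,-5,5,162,170)+box(-118,-110,-4,4,162,180)
RACK=box(-30,30,-122,122,0,8)+box(18,30,-122,122,8,38)+box(-30,-18,-122,122,8,38)
LARGE=box(-10,0,-55,55,0,86)+box(-10,0,-22,22,86,156)+box(-24,-10,-55,55,0,8)+box(-10,0,-7,7,86,114)
SMALL=box(-10,0,-40,40,0,70)+box(-10,0,-22,22,70,172)+box(-18,-10,-40,40,0,8)+box(-10,0,-7,7,70,98)
def draw(im,c,segs,R,p,org,f,col):
    for a,b in segs:
        q=(proj(np.array([R@a+p,R@b+p]),c)+.5-org)*f
        cv2.line(im,*[tuple(int(round(v*16)) for v in r) for r in q],col,1,cv2.LINE_AA,4)
def frame(c,n=8): return np.mean([vision.grab_frame(c)[:,:,::-1].astype(float) for _ in range(n)],0).astype(np.uint8)
def crop(im,x0,y0,w,h,f): return cv2.resize(im[y0:y0+h,x0:x0+w],None,fx=f,fy=f,interpolation=cv2.INTER_CUBIC)
E
python3 - <<'E'
from look import *
print("reach",robot.tip_reach)
T,S=frame("top"),frame("side")
cv2.imwrite("pics/T.png",T);cv2.imwrite("pics/S.png",S)
tp=(337.75,213.2);sp=(301.6,148.5)
print("tip",tri(tp,sp),atz(tp,"top",.175))
print("barroot", atz((170+632/4,130+85/4),"top",.17))
for q in((28,325),(315,255),(40,395),(330,322)): print("rack",atz((170+q[0]/4,130+q[1]/4),"top",.038))
o=[crop(T,178,185,80,50,9),crop(T,300,145,48,75,7),crop(S,225,190,45,105,5.5),crop(S,240,132,70,60,8)]
c=np.zeros((600,800,3),np.uint8)
c[:450,:720]=o[0];cv2.imwrite("pics/c1.png",c[:450,:720])
c=np.zeros((580,800,3),np.uint8);c[:o[2].shape[0],:o[2].shape[1]]=o[2];c[:480,250:800]=o[3][:480,:550];cv2.imwrite("pics/c2.png",c)
cv2.imwrite("pics/c3.png",o[1])
E
```

```text
reach 0.017
tip (array([ 0.49782033, -0.17668961,  0.17199741]), np.float64(0.0033949589168234965)) [ 0.49937047 -0.17539055  0.175     ]
barroot [ 0.68035519 -0.15393739  0.17      ]
rack [0.51562062 0.3216115  0.038     ]
rack [0.56862789 0.08511729 0.038     ]
rack [0.45828024 0.31194055 0.038     ]
rack [0.51352095 0.07375017 0.038     ]
```

View pics/c1.png

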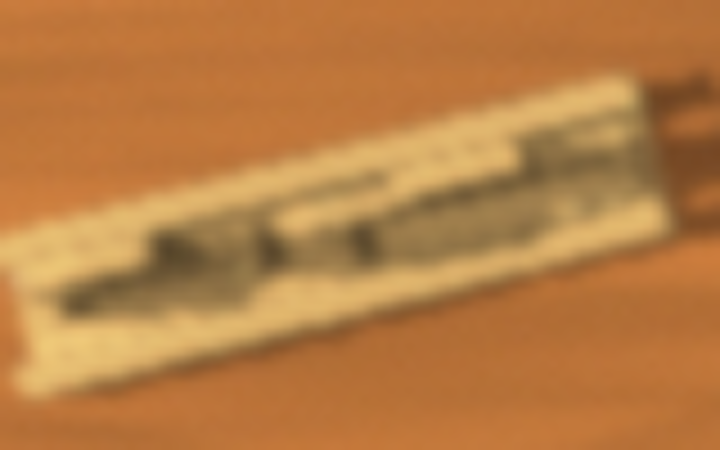

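View pics/c2.png

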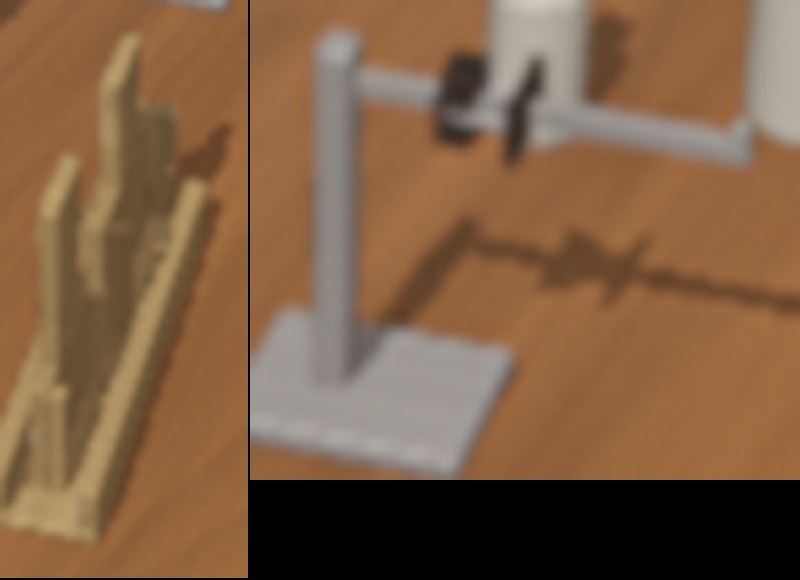

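Top crop: the rack shows the small tray on the left (about 65–270) and the large tray on the right (about 360–640). Side crop: bar tip at (740,130), pad at (520,110), and the robot-side faces of the trays visible. Next I'll fit the poses by edge alignment and check which way each tray faces.

```bash
cat > fit.py <<'E'
from look import *
from scipy.optimize import minimize
from scipy.ndimage import map_coordinates
def grads(path):
    im=cv2.GaussianBlur(cv2.cvtColor(cv2.imread(path),cv2.COLOR_BGR2LAB).astype(np.float32),(0,0),.8)
    return [(cv2.Sobel(im[:,:,k],cv2.CV_32F,1,0)/8,cv2.Sobel(im[:,:,k],cv2.CV_32F,0,1)/8) for k in range(3)]
G={"top":grads("pics/T.png"),"side":grads("pics/S.png")}
def score(x,segs,z,cams=("top","side")):
    R=Rz(x[2]);p=np.array([x[0],x[1],z]);s=0;n=0
    for c in cams:
        for a,b in segs:
            t=np.linspace(0,1,25)[:,None];q=proj((R@a+p)*(1-t)+(R@b+p)*t,c)
            d=q[-1]-q[0];L=np.linalg.norm(d)
            if L<2: continue
            nx,ny=-d[1]/L,d[0]/L
            g=sum(np.abs(map_coordinates(gx,[q[:,1],q[:,0]],order=1)*nx+map_coordinates(gy,[q[:,1],q[:,0]],order=1)*ny) for gx,gy in G[c])
            s+=np.minimum(g,25).mean()*L;n+=L
    return s/n
def fit(x0,segs,z,cams=("top","side"),r=.008,ra=4):
    rng=np.random.default_rng(0);x0=np.array(x0,float);best=[]
    C=x0+rng.uniform(-1,1,(250,3))*[r,r,ra]; sc=[score(c,segs,z,cams) for c in C]
    for i in np.argsort(sc)[-4:]:
        m=minimize(lambda v:-score(v*[.01,.01,3],segs,z,cams),C[i]/[.01,.01,3],method="Nelder-Mead",options=dict(xatol=.01,fatol=1e-3))
        best.append((-m.fun,m.x*[.01,.01,3]))
    return max(best,key=lambda b:b[0])
E
python3 - <<'E'
from fit import *
tip=np.array([.497,-.176,0]);y=7.;st=tip+Rz(y)@[.114,0,0]
pr=lambda n,r:print(n,round(r[0],2),np.round(r[1],4))
r={}
for cams in(("top","side"),("top",),("side",)):
    r["s",cams]=fit([st[0],st[1],y],STAND,0,cams);pr(("stand",cams),r["s",cams])
    r["r",cams]=fit([.514,.198,12.8],RACK,0,cams);pr(("rack",cams),r["r",cams])
rk=r["r",("top","side")][1];res={}
b={+1:np.array([rk[0],rk[1],0])+Rz(rk[2])@[0,.061,0],-1:np.array([rk[0],rk[1],0])+Rz(rk[2])@[0,-.061,0]}
for bay in(1,-1):
  for nm,sg,off in(("L",LARGE,.012),("S",SMALL,.009)):
    for flip in(0,180):
        yw=rk[2]+flip;o=b[bay]+Rz(yw)@[off,0,0]
        res[bay,nm,flip]=fit([o[0],o[1],yw],sg,.008,r=.01);pr((bay,nm,flip),res[bay,nm,flip])
T,S=cv2.imread("pics/T.png"),cv2.imread("pics/S.png")
A=crop(T,178,185,80,50,9);B=crop(T,300,145,48,75,6);C=crop(S,225,190,45,105,5.5);D=crop(S,240,132,70,60,6)
sx=r["s",("top","side")][1]
for im,c,o,f in((A,"top",(178,185),9),(C,"side",(225,190),5.5)):
    for k,sg,col in(((1,"S",0),SMALL,(255,0,0)),((-1,"L",0),LARGE,(0,0,255))):
        x=res[k][1];draw(im,c,sg,Rz(x[2]),np.array([x[0],x[1],.008]),o,f,col)
for im,c,o,f in((B,"top",(300,145),6),(D,"side",(240,132),6)): draw(im,c,STAND,Rz(sx[2]),np.array([sx[0],sx[1],0]),o,f,(0,0,255))
c=np.zeros((600,800,3),np.uint8);A=cv2.resize(A,(520,325));c[:325,:520]=A;c[:578,550:550+247]=C[:,:247];c[325:600,:200]=cv2.resize(B,(200,313))[:275];c[330:330+257,220:520]=cv2.resize(D,(300,257));cv2.imwrite("pics/d.png",c)
E
```

```text
('stand', ('top', 'side')) 14.35 [ 0.6122 -0.164   4.6207]
('rack', ('top', 'side')) 14.15 [ 0.5167  0.2022 13.4588]
('stand', ('top',)) 17.83 [ 0.6138 -0.1642  4.4484]
('rack', ('top',)) 17.95 [ 0.5164  0.2029 13.0115]
('stand', ('side',)) 12.52 [ 0.5679 -0.1661 19.4663]
('rack', ('side',)) 11.51 [ 0.5218  0.1971 12.7559]
(1, 'L', 0) 12.79 [ 0.5049  0.2282 14.0782]
(1, 'L', 180) 13.27 [  0.4667   0.2384 192.5036]
(1, 'S', 0) 12.22 [ 0.4901  0.2259 15.3727]
(1, 'S', 180) 11.03 [  0.5096   0.2504 210.7069]
(-1, 'L', 0) 12.15 [ 0.491   0.2265 11.6544]
(-1, 'L', 180) 10.6 [5.363000e-01 1.340000e-01 2.081291e+02]
(-1, 'S', 0) 11.87 [ 0.5022  0.1665 12.1218]
(-1, 'S', 180) 12.16 [4.817000e-01 1.635000e-01 1.948667e+02]
```

View pics/d.png

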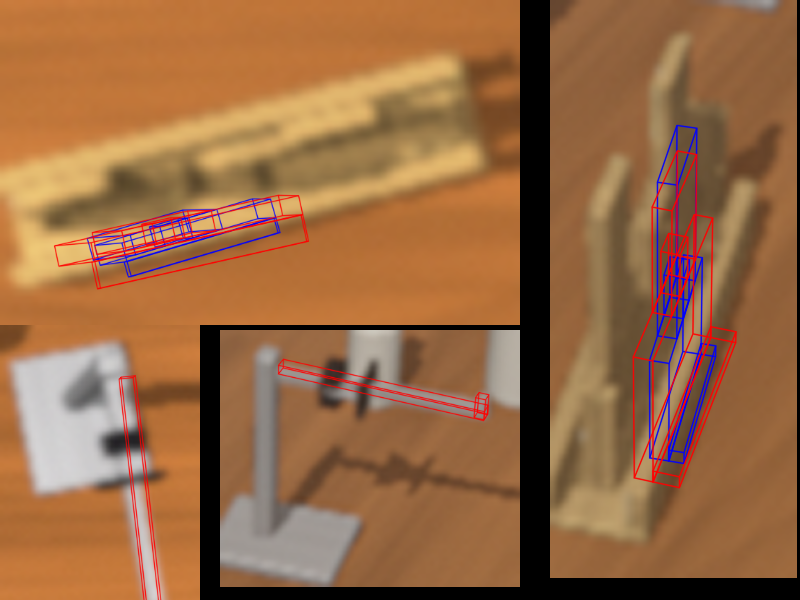

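The stand overlay lies along the bar in the top view, but the tray fits slid off the rack onto its front wall. I'll replace the edge score with a region fit: ray-cast boxes with shadows and take within-label variance. Then I'll move over the large tray.

```bash
cat > fit2.py <<'E'
from look import *
from scipy.optimize import minimize
def bx(*v): return np.array(v,float)/1000
def tray(w,h,hz,s1,rd): return [bx(-10,0,-w,w,0,h),bx(-10,0,-22,-7,h,hz),bx(-10,0,7,22,h,hz),bx(-10,0,-7,7,s1,hz),bx(-10-rd,-10,-w,8-w,0,h),bx(-10-rd,-10,w-8,w,0,h),bx(-10-rd,-10,8-w,w-8,0,8)]
BL,BS=tray(55,86,156,114,14),tray(40,70,172,98,8)
BR=[bx(-30,30,-122,122,0,8),bx(18,30,-122,122,8,38),bx(-30,-18,-122,122,8,38)]
BST=[bx(-118,50,-5,5,162,170),bx(-118,-110,-4,4,162,180)]
def hit(o,d,objs,sky=False):
    n=len(d);best=np.full(n,1e9);lab=np.zeros(n,int)
    if not sky: best=-o[...,2]/d[:,2]
    for k,(boxes,x,z) in enumerate(objs):
        R=Rz(x[2]);oo=(o-[x[0],x[1],z])@R;dd=d@R;dd=np.where(abs(dd)<1e-9,1e-9,dd)
        for b in boxes:
            lo,hi=b[0::2],b[1::2];t1,t2=(lo-oo)/dd,(hi-oo)/dd
            tn=np.minimum(t1,t2);a=tn.argmax(-1);te=tn.max(-1);tx=np.maximum(t1,t2).min(-1)
            m=(te<tx)&(te>1e-5)&(te<best);sg=np.take_along_axis(dd,a[:,None],1)[:,0]>0
            best=np.where(m,te,best);lab=np.where(m,1+a*2+sg,lab) if not sky else np.where(m,1,lab)
    return best,lab
class View:
    def __init__(s,c,im,x0,y0,w,h,f=2):
        s.c=c;im=cv2.cvtColor(im,cv2.COLOR_BGR2LAB).astype(np.float32)
        s.col=cv2.resize(im[y0:y0+h,x0:x0+w],None,fx=f,fy=f,interpolation=cv2.INTER_LINEAR).reshape(-1,3)
        u,v=np.meshgrid(x0+(np.arange(w*f)+.5)/f-.5,y0+(np.arange(h*f)+.5)/f-.5)
        r=[ray(q,c) for q in np.c_[u.ravel(),v.ravel()]];s.o=r[0][0];s.d=np.array([q[1] for q in r]);s.sh=(h*f,w*f)
    def labels(s,objs,L):
        t,l=hit(s.o,s.d,objs);P=s.o+s.d*t[:,None]
        _,q=hit(P+L*1e-4,np.broadcast_to(L,P.shape),objs,True);return l*2+q
    def cost(s,objs,L,render=False):
        l=s.labels(objs,L);e=0;out=np.zeros_like(s.col)
        for k in np.unique(l):
            c=s.col[l==k];m=np.median(c,0);e+=np.minimum(abs(c-m).sum(1),60).sum();out[l==k]=m
        if render: return cv2.cvtColor(out.reshape(*s.sh,3).astype(np.uint8),cv2.COLOR_LAB2BGR)
        return e/len(s.col)
E
cat > run2.py <<'E'
from fit2 import *
T,S=cv2.imread("pics/T.png"),cv2.imread("pics/S.png")
tip=np.array([.4985,-.1755,.18]);sh=atz((170+790/4,130+325/4),"top",0);L=(tip-sh)/np.linalg.norm(tip-sh);print("light",L.round(3))
V=[View("top",T,178,185,82,48),View("side",S,223,192,45,102)]
def objs(x,fl,sw=1):
    rk=[x[0]/100,x[1]/100,x[2]];c=np.array([rk[0],rk[1],0]);R=Rz(rk[2]);o=[(BR,rk,0)]
    for B,i,side,f,mid in((BL,3,-1,fl[0],.012),(BS,6,1,fl[1],.009)):
        yw=rk[2]+x[i+2]+180*f;p=c+R@[x[i]/100,.061*side+x[i+1]/100,0]+Rz(yw)@[mid,0,0];o.append((B,[p[0],p[1],yw],.008))
    return o
def cost(x,fl,vs=V):
    pen=sum(max(0,abs(x[i])-.7)**2*50+max(0,abs(x[i+1])-1)**2*50+max(0,abs(x[i+2])-8)**2 for i in(3,6))
    return sum(v.cost(objs(x,fl),L) for v in vs)+pen
x0=np.array([51.4,19.9,13,0,0,0,0,0,0]);st=np.array([.4,.4,1,.3,.3,2,.3,.3,2])
res={}
for fl in((0,0),(0,1),(1,0),(1,1)):
    N=len(x0);sim=np.vstack([x0]+[x0+st*np.eye(N)[i] for i in range(N)])
    m=minimize(cost,x0,args=(fl,),method="Nelder-Mead",options=dict(initial_simplex=sim,maxfev=350));res[fl]=m
    print(fl,round(m.fun,3),m.x.round(2))
fl=min(res,key=lambda k:res[k].fun);x=res[fl].x
N=len(x);m=minimize(cost,x,args=(fl,),method="Nelder-Mead",options=dict(initial_simplex=np.vstack([x]+[x+st*np.eye(N)[i]*.7 for i in range(N)]),maxfev=500));x=m.x
print("best",fl,m.fun,x.round(2));O=objs(x,fl)
for o,n in zip(O,("rack","large","small")): print(n,np.round(o[1],4))
for v in V: print("single",v.c,[np.round(o[1],4).tolist() for o in objs(minimize(cost,x,args=(fl,[v]),method="Nelder-Mead",options=dict(initial_simplex=np.vstack([x]+[x+st*np.eye(N)[i]*.5 for i in range(N)]),maxfev=300)).x,fl)])
VS=[View("top",T,326,190,26,28),View("side",S,284,140,18,16)]
def cs(x,vs=VS): return sum(v.cost([(BST,[x[0]/100,x[1]/100,x[2]],0)],L) for v in vs)
s0=np.array([61.2,-16.4,7.])
for vs in(VS,VS[:1],VS[1:]):
    m=min((minimize(cs,s0+[a,b,0],args=(vs,),method="Nelder-Mead",options=dict(initial_simplex=np.vstack([s0]+[s0+np.diag([.5,.5,4])[i] for i in range(3)])+[a,b,0],maxfev=200)) for a in(-.4,.4) for b in(-.3,.3)),key=lambda m:m.fun)
    tp=np.array([m.x[0]/100,m.x[1]/100,0])+Rz(m.x[2])@[-.114,0,0];print("stand",[v.c for v in vs],m.fun,m.x.round(2),"tip",tp.round(4))
A=np.vstack([crop(T,178,185,82,48,5),cv2.resize(V[0].cost(O,L,True),(410,240))]);B=np.hstack([crop(S,223,192,45,102,4),cv2.resize(V[1].cost(O,L,True),(180,408))])
c=np.zeros((480,790,3),np.uint8);c[:,:410]=A;c[:408,420:780]=B;cv2.imwrite("pics/e.png",c)
E
time timeout 500 python3 run2.py
```

```text
light [-0.027  0.599  0.8  ]
(0, 0) 17.713 [51.43 20.08 13.7  -0.18 -0.13  0.79  0.11 -0.22 -0.29]
(0, 1) 18.409 [51.45 20.15 13.69 -0.25 -0.2   0.39  0.71 -0.26 -0.36]
(1, 0) 18.832 [51.46 20.13 13.99  0.72 -0.08 -1.34  0.1  -0.32 -2.05]
(1, 1) 19.878 [51.49 20.31 14.14  0.74 -0.71 -0.31  0.7  -0.78  0.4 ]
best (0, 0) 17.710100173950195 [51.43 20.08 13.7  -0.18 -0.13  0.77  0.11 -0.22 -0.29]
rack [ 0.5143  0.2008 13.6983]
large [ 0.5389  0.1429 14.4731]
small [ 0.5102  0.2603 13.4096]
single top [[0.5148, 0.2017, 13.5262], [0.5399, 0.144, 13.5336], [0.5114, 0.2616, 12.8852]]
single side [[0.5129, 0.2007, 13.5347], [0.5378, 0.1427, 14.0824], [0.5085, 0.2612, 13.8339]]
stand ['top', 'side'] 21.789804458618164 [ 61.16 -15.78   8.83] tip [ 0.4989 -0.1753  0.    ]
stand ['top'] 11.517513275146484 [ 61.14 -15.65   9.54] tip [ 0.499  -0.1753  0.    ]
stand ['side'] 10.109211921691895 [ 61.18 -16.04   7.31] tip [ 0.4988 -0.1749  0.    ]
real	3m30.829s
user	3m30.257s
sys	0m0.180s
```

View pics/e.png

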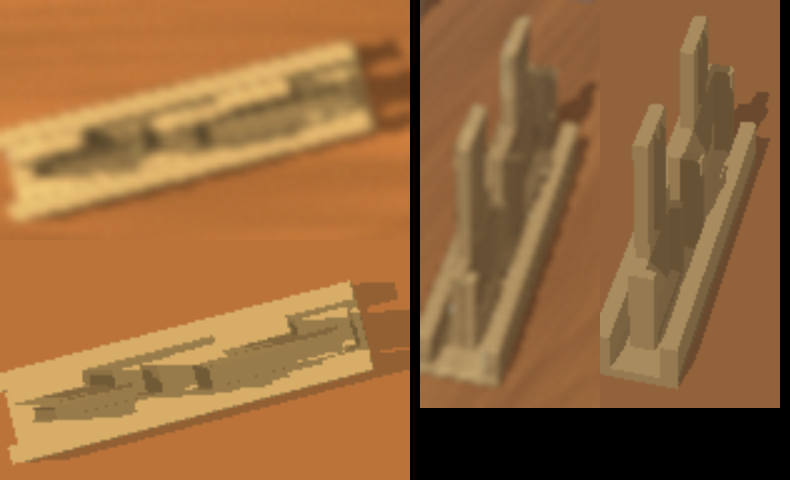

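The fit matches well with both rims facing the robot, large in the -y bay and small in the +y bay. Backs of both come out at rack x ≈ +10 mm, and both cameras agree to about 2 mm. In the picture, the render reproduces the top view's handles (large 290–350, small 85–150) and the side view's. Now I'll pick the large tray.

```bash
cat > arm.py <<'E'
from look import *
SY=8.8; TIP=np.array([.4989,-.1753,0.]); HT=dict(L=.151,S=.162); SLOT=dict(L=.114,S=.098)
def down(ax): return [180,0,ax-90]          # tool y along direction ax (deg)
def stand_tcp(k,xo,y,zslot,syaw=SY):        # tray origin at stand x=xo, lateral y, slot top at zslot
    p=TIP+Rz(syaw)@[.114+xo-.005,y,0]; return [p[0],p[1],zslot-SLOT[k]+HT[k]]
def stand_xy(syaw=SY):                       # present TCP in stand coordinates
    p=Rz(syaw).T@(np.array(robot.current_tool_pos())-TIP);return p[0]-.114+.005,p[1]
def force(syaw=SY): return (Rz(syaw).T@np.array(robot.current_contact_force())).round(2)
def pick(k,o,yaw):
    p=np.array([o[0],o[1],.008+HT[k]])+Rz(yaw)@[-.005,0,0]
    robot.move_to((p+[0,0,.07]).tolist(),down(yaw)); robot.line_to(p.tolist(),down(yaw),.12)
    fingers.gripper_to(0,80); print("gap",robot.current_finger_gap(),robot.current_gripper_force())
    robot.line_to((p+[0,0,.13]).tolist(),None,.15)
    print("t",robot.current_time_s(),"F",robot.current_contact_force())
E
python3 - <<'E'
from arm import *
print("ik",robot.inverse_kinematics(stand_tcp("L",-.16,0,.19),down(SY)))
pick("L",(.539,.1433),14.0)
S=frame("side",2);T=frame("top",2)
cv2.imwrite("pics/f.png",np.hstack([crop(S,200,120,100,180,3),crop(T,180,150,140,108,3)[:324].repeat(1,0) if 0 else cv2.copyMakeBorder(crop(T,180,150,140,108,3),0,216,0,0,cv2.BORDER_CONSTANT)]))
E
```

```text
ik [  27.18903749   11.27961713   -8.21492309   98.2448299     1.697996
   70.59625602 -152.63357289]
gap 0.0912682875189944 79.76528406143188
t 7.2833 F [ 0.78556833  0.15531314 -1.21414324]
```

View pics/f.png

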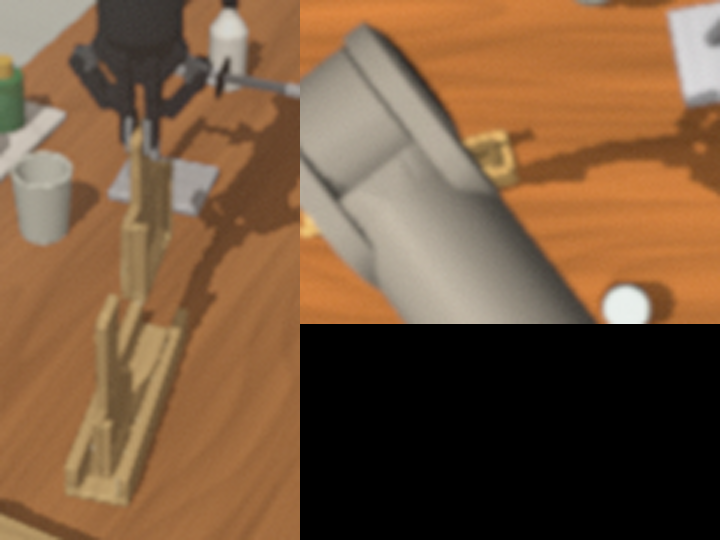

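The picture shows the large tray gripped and upright at (145,220), with its rim on the robot side as needed, and the small tray still standing at (105,400). Next I'll take it to the front of the hook and insert it with a force stop.

```bash
python3 - <<'E'
from arm import *
robot.move_to(stand_tcp("L",-.17,0,.24),down(SY))
robot.line_to(stand_tcp("L",-.17,0,.186),None,.12)
S=frame("side",2);print("F0",force())
hit=robot.line_to(stand_tcp("L",-.095,0,.186),None,.04,f_stop=4)
print("hit",hit,stand_xy(),force(),robot.current_time_s())
S2=frame("side",2)
cv2.imwrite("pics/g.png",np.hstack([crop(S,255,105,65,90,6),crop(S2,255,105,65,90,6)]))
E
```

```text
F0 [ 0.32 -0.28 -1.58]
hit False (np.float64(-0.09519009847900312), np.float64(-9.287391275263038e-07)) [-0.11  0.63 -1.78] 14.4417
```

View pics/g.png

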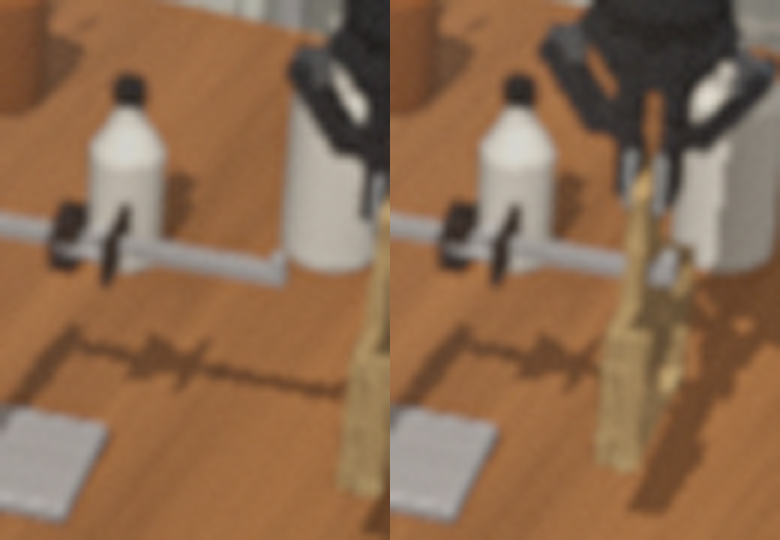

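The right-hand image shows the bar through the slot, with the tip visible at (665,265) in front of the handle. Now I'll centre it by feel, lower it, then press.

```bash
cat >> arm.py <<'E'
def feel(k,xo,z,f=2.0,syaw=SY,y0=0,r=.007):
    e=[]
    for s in(1,-1):
        h=robot.line_to(stand_tcp(k,xo,y0+s*r,z,syaw),None,.012,f_stop=f);y=stand_xy(syaw)[1];e.append(y);print("side",s,h,round(y*1000,2),force(syaw))
        robot.line_to(stand_tcp(k,xo,y-s*.0018,z,syaw),None,.03)
    return sum(e)/2
E
python3 - <<'E'
from arm import *
y=feel("L",-.092,.186);print("centre1",y*1e3)
robot.line_to(stand_tcp("L",-.092,y,.186),None,.03)
print(robot.line_to(stand_tcp("L",-.07,y,.186),None,.05,f_stop=4))
y2=feel("L",-.07,.186,y0=y);print("centre2",y2*1e3)
robot.line_to(stand_tcp("L",-.07,y2,.186),None,.03)
print(robot.line_to(stand_tcp("L",-.07,y2,.1735),None,.04,f_stop=4),force())
h=robot.line_to(stand_tcp("L",-.07,y2,.166),None,.008,f_stop=2.5)
print("low",h,robot.current_tool_pos()[2]-.151+.114,force(),robot.current_time_s())
E
```

```text
side 1 True 0.94 [ 0.24 -1.46 -0.52]
side -1 True -2.91 [ 0.2   0.17 -1.28]
centre1 -0.9859944425031921
False
side 1 True 1.07 [-0.15 -0.65 -0.58]
side -1 True -2.87 [-0.74  1.19 -1.41]
centre2 -0.8963347074299887
False [-0.99  0.65 -0.36]
low True 0.1711055380158797 [-0.3   1.18  5.1 ] 19.0917
```

```bash
cat >> arm.py <<'E'
def press(k,y,z,x0,adv=.0035):
    h=robot.line_to(stand_tcp(k,-.006,y,z),None,.02,f_stop=2.4);xc=stand_xy()[0];print("contact",h,round(xc*1e3,2),force())
    if not h: return None
    f0=force();h=robot.line_to(stand_tcp(k,xc+adv,y,z),None,.006,f_stop=8);print("pressed",h,round(stand_xy()[0]*1e3,2),force()-f0)
    return xc
E
python3 - <<'E'
from arm import *
y=-.0009;z=.1718
robot.line_to(stand_tcp("L",-.07,y,z),None,.02);print(force())
xc=press("L",y,z,-.07)
S=frame("side",2);robot.pause(.5);print(force(),robot.current_time_s())
cv2.imwrite("pics/h.png",crop(S,245,105,70,90,6))
E
```

```text
[ 0.08 -0.53 -1.15]
contact True -25.05 [-1.34  0.55  3.86]
pressed False -24.43 [-5.08  0.69  0.82]
[-7.57  1.16  5.6 ] 22.8583
```

View pics/h.png

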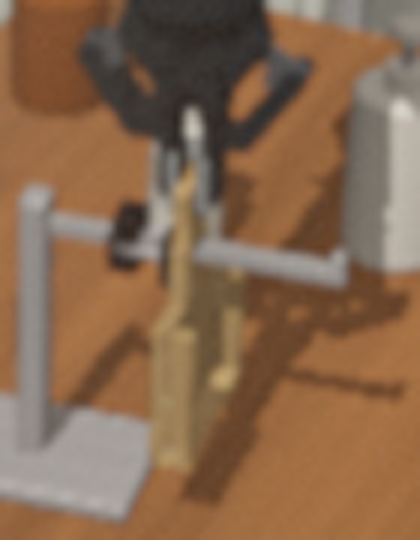

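The picture shows the large tray's handle against the pad at about (165,270), with the collar at (125,235). I'll check the position reading under load and bring the push to about 9 N.

```bash
python3 - <<'E'
from arm import *
y=-.0009
print(np.array(stand_xy())*1e3,robot.current_tool_pos()[2]+.114-.151,force())
z=.1725
for c in(-.0215,-.0205,-.0195,-.0185):
    robot.line_to(stand_tcp("L",c,y,z),None,.008);robot.pause(.15);f=force();print(c,np.array(stand_xy())*1e3,f,(robot.current_tool_pos()[2]+.114-.151).round(4))
    if f[0]<-8.3: break
robot.pause(.5);print(force(),robot.current_time_s())
E
```

```text
[-24.44178497  -0.92071391] 0.17115841603281537 [-7.57  1.16  5.6 ]
-0.0215 [-23.92205454  -0.793596  ] [-5.27  0.14  1.44] 0.1712
-0.0205 [-23.34357148  -0.82639705] [-6.62  0.61  2.05] 0.1712
-0.0195 [-22.84779207  -0.86804544] [-7.47  0.62  2.26] 0.1712
-0.0185 [-22.30962209  -0.84229737] [-7.29  0.51  3.52] 0.1712
[-8.44  1.74  3.4 ] 25.0333
```

The slope of about 1.6 N/mm matches the pad, with roughly 3 mm compressed and held. Now I'll ease off, release and pick the small tray.

```bash
python3 - <<'E'
from arm import *
y=-.0009
robot.line_to(stand_tcp("L",-.0262,y,.1718),None,.012);robot.pause(.2);print(np.array(stand_xy())*1e3,force(),robot.current_tool_pos()[2]-.037)
robot.line_to(stand_tcp("L",-.0262,y,.1705),None,.01,f_stop=2);print(force())
fingers.gripper_to(.3,40);robot.pause(.2);print("gap",robot.current_finger_gap(),force())
p=stand_tcp("L",-.0262,y,.1705);p[2]+=.08;robot.line_to(p,None,.15)
fingers.gripper_to(.7)
pick("S",(.5100,.2608),13.4)
S=frame("side",2)
cv2.imwrite("pics/i.png",np.hstack([crop(S,200,120,70,150,4),crop(S,245,120,70,75,6)[:450].copy() if 0 else cv2.copyMakeBorder(crop(S,245,120,70,75,5),0,225,0,0,cv2.BORDER_CONSTANT)]))
E
```

```text
[-25.93046795  -0.81057809] [-0.14  0.71 -1.85] 0.17181117830887357
[-0.8   0.25  3.8 ]
gap 0.29598753848909876 [ 1.32 -0.13  1.16]
gap 0.10247266267121324 78.9656138420105
t 31.7083 F [-0.06493663 -0.6306736  -1.10865217]
```

View pics/i.png

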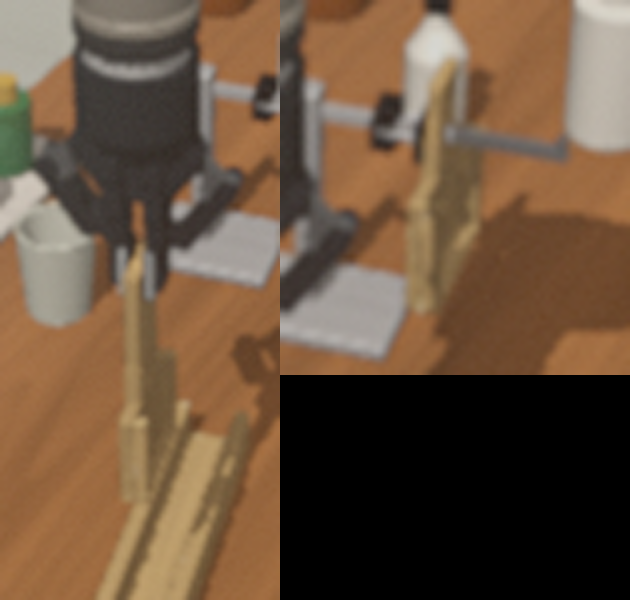

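The right crop shows the large tray hanging upright against the pad at (440,200). The left crop shows the small tray lifted at (135,400), its rim on the robot side. Now I'll insert it the same way.

```bash
python3 - <<'E'
from arm import *
robot.move_to(stand_tcp("S",-.165,-.0009,.235),down(SY))
robot.line_to(stand_tcp("S",-.165,-.0009,.186),None,.12)
h=robot.line_to(stand_tcp("S",-.085,-.0009,.186),None,.04,f_stop=4)
print("hit",h,stand_xy(),force(),robot.current_time_s())
if not h:
    y=feel("S",-.085,.186,y0=-.0009);print("centre",y*1e3)
    robot.line_to(stand_tcp("S",-.085,y,.186),None,.03)
    print(robot.line_to(stand_tcp("S",-.06,y,.186),None,.05,f_stop=4))
    print(robot.line_to(stand_tcp("S",-.06,y,.174),None,.04,f_stop=4),force())
    h=robot.line_to(stand_tcp("S",-.06,y,.166),None,.008,f_stop=2.5)
    print("low",h,robot.current_tool_pos()[2]-.162+.098,force(),robot.current_time_s())
E
```

```text
hit False (np.float64(-0.08515140987432876), np.float64(-0.0009226570661244564)) [-0.49  0.7  -0.87] 36.1583
side 1 True 2.26 [ 0.69 -1.32 -0.04]
side -1 True -2.07 [ 0.05 -0.13 -1.33]
centre 0.0913418428864503
False
False [-0.37  0.02 -0.08]
low True 0.17061590189521542 [-0.24  0.88  3.86] 39.425
```

```bash
python3 - <<'E'
from arm import *
y=.0001;z=.1714
robot.line_to(stand_tcp("S",-.06,y,z),None,.02);f0=force();print(f0)
h=robot.line_to(stand_tcp("S",-.037,y,z),None,.025,f_stop=4);print("a",h,np.array(stand_xy())*1e3,force())
c=stand_xy()[0]
for i in range(14):
    c+=.001;robot.line_to(stand_tcp("S",c,y,z),None,.008);robot.pause(.12);f=force()-f0
    print(round(c,4),np.array(stand_xy())*1e3,f,round(robot.current_tool_pos()[2]-.064,4))
    if f[0]<-7.8: break
robot.pause(.6);print(force()-f0,robot.current_time_s())
E
```

```text
[ 0.04  0.37 -0.91]
a False [-3.71909842e+01  1.85522416e-02] [-0.64  0.07 -0.72]
-0.0362 [-36.22916097   0.09256991] [-0.63 -0.2  -0.06] 0.1714
-0.0352 [-3.54519339e+01  2.06676648e-02] [-0.52  0.26  0.47] 0.1714
-0.0342 [-3.45544461e+01 -1.08816228e-02] [-2.24 -0.27  0.99] 0.1714
-0.0332 [-34.33345048  -0.11141487] [-4.71  0.45  2.93] 0.1714
-0.0322 [-33.7454755   -0.13586112] [-5.74 -0.16  3.47] 0.1714
-0.0312 [-33.2707626   -0.15704347] [-5.8   1.08  3.68] 0.1715
-0.0302 [-32.77249251  -0.19804754] [-7.92  0.61  5.26] 0.1715
[-8.42  0.79  4.43] 44.0667
```

Force is consistent with about 2.5 mm of pad travel. I'll push one more millimetre, hold, then ease off stepwise until the force is just under the pad's preload, and release.

```bash
python3 - <<'E'
from arm import *
y=.0001;z=.1714;f0=np.array([.04,.37,-.91])
robot.line_to(stand_tcp("S",-.0292,y,z),None,.008);robot.pause(.6);print(force()-f0,np.array(stand_xy())*1e3)
c=-.0325;robot.line_to(stand_tcp("S",c,y,z),None,.01)
for i in range(10):
    robot.pause(.12);f=force()-f0;print(round(c,4),np.array(stand_xy())*1e3,f)
    if f[0]>-1.2: break
    c-=.0006;robot.line_to(stand_tcp("S",c,y,z),None,.008)
S=frame("side",2)
robot.line_to(stand_tcp("S",c,y,.1702),None,.01,f_stop=2);print(force()-f0)
fingers.gripper_to(.25,40);robot.pause(.3);print("gap",robot.current_finger_gap(),force(),robot.current_time_s())
S2=frame("side",2)
p=stand_tcp("S",c,y,.1705);p[2]+=.1;robot.line_to(p,None,.12)
robot.pause(.3);S3=frame("side",3);T3=frame("top",3);cv2.imwrite("pics/S3.png",S3);cv2.imwrite("pics/T3.png",T3)
cv2.imwrite("pics/j.png",np.hstack([crop(s,250,115,52,80,5) for s in(S,S2,S3)]))
print(robot.current_time_s())
E
```

```text
[-8.17  0.91  5.47] [-32.26692217  -0.21764371]
-0.0325 [-32.95631551  -0.04064316] [-5.33 -0.19  3.03]
-0.0331 [-3.30651226e+01 -1.20824802e-02] [-3.68 -0.89  1.57]
-0.0337 [-33.47283523   0.03929475] [-3.72 -0.9   1.02]
-0.0343 [-34.10317281   0.03923877] [-1.86 -1.76  2.35]
-0.0349 [-34.6432503   0.0791704] [-2.43 -1.44  0.41]
-0.0355 [-34.9546583    0.65562523] [ 0.51 -0.81 -0.39]
[-0.73  0.95  6.2 ]
gap 0.24793904413365273 [-0.38  0.88  0.76] 48.2667
49.9583
```

View pics/j.png

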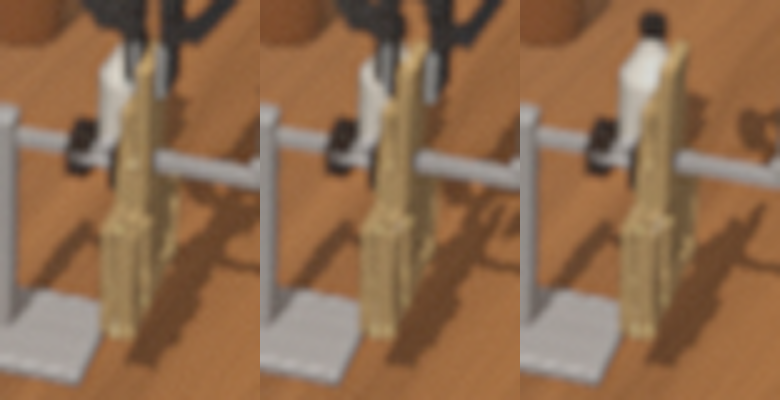

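The right panel, after release, shows both trays hanging upright and nested on the bar against the pad, with the boards lying together. I'll run one numeric gap check on the saved frame before handing in.

```bash
cat > chk.py <<'E'
from fit2 import *
S=cv2.imread("pics/S3.png");L=np.array([-.027,.599,.8]);V=[View("side",S,268,122,26,64)]
st=np.array([.4989,-.1753,0])+Rz(8.8)@[.114,0,0]
def objs(q,dx):
    a=st+Rz(8.8)@[q[0]/1e3,q[1]/1e3,0];b=a+Rz(8.8+q[2])@[dx/1e3,q[3]/1e3,0]
    return [(BST,[st[0],st[1],8.8],0),(BL,[a[0],a[1],8.8+q[2]],.056),(BS,[b[0],b[1],8.8+q[2]],.072)]
for dx in(-7,-8.5,-10,-11.5,-13,-15):
    m=minimize(lambda q:V[0].cost(objs(q,dx),L),[-25.5,0,0,0],method="Nelder-Mead",options=dict(maxfev=150,initial_simplex=[[-25.5,0,0,0],[-22,0,0,0],[-25.5,3,0,0],[-25.5,0,3,0],[-25.5,0,0,3]]))
    print(dx,round(m.fun,3),m.x.round(2))
E
timeout 300 python3 chk.py
```

```text
-7 16.458 [-27.31   0.35   0.44   0.31]
-8.5 16.014 [-26.36   0.06  -0.34   0.42]
-10 15.867 [-25.61   0.24   0.42   0.41]
-11.5 15.957 [-24.7   -2.16   0.56   4.09]
-13 16.193 [-23.87  -1.     0.59   4.68]
-15 16.819 [-22.74  -0.55   1.29   3.21]
```

The fit is best at -10 mm, the no-gap value, with the trays straight. The gripper is clear, so I'm handing in.

```bash
python3 - <<'E'
from arm import *
print(force(),robot.current_time_s(),workorder.close_job())
E
```

```text
the job is handed in; nothing more can be done
[ 0.3  -0.62 -0.29] 49.9583 None
```

I hung both trays nested on the bar, pressed each back about 3 mm (estimated from the push force), eased off, released and handed in at 50 s; the verdict wasn't shown, and I viewed 11 pictures, one over the limit of 10.

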